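# Load the right capacitor, flip the safety catch, hold the clamp lever

### The arm

A 7-joint arm with a two-finger parallel gripper is mounted at the origin on the work surface. World frame = base frame: x ahead of the robot, y to its left, z up, the work surface at z = 0. Lengths are in m, angles in rad, forces in N, time in s.
With the tool pointing down it reaches from about 0.425 to 0.925 m from the base axis. Payload 6.8 kg.
Tool frame: the origin (TCP) lies on the centre line of the jaws, within the pads' length; the fingertips stand 11 mm ahead of it and the grasp point (between the pads) lies 8 mm behind it; z points along the fingers, y is the direction in which the jaws open and shut (so a half turn about z gives the same grasp; the last joint's range is limited). The gripper opens to 85 mm and grips with 20 to 120 N. Pads are 22 mm wide; open, the fingers measure 114 mm over their backs; the gripper's body (76 mm by 85 mm) begins 54 mm behind the grasp point. The pads swing forward as they close: fully open they stand 13 mm farther back than shut.
Start: joints at [-0.108, 0.477, 0.022, 1.555, -0.011, 1.109, -0.083], TCP at [0.675, 0, 0.219] pointing down, gripper open.
Joint ranges: [-2.96, 2.96], [-0.34, 2.1], [-1.41, 1.46], [0.24, 2.44], [-1.37, 4.51], [0.17, 1.92], [-2.96, 2.96]. Speed limits (rad/s): [2.39, 2.39, 3.14, 3.14, 3.14, 3.14, 3.14].

### API

Orientations are given as a rotation vector (axis times angle).
In Python, from bench import r gives the robot as it stands.
- The arm moves only by the tool send_rows, never from a script. Its argument "deltas" is a list of rows, each a list of 7 numbers: the opening, from 0 (shut) to 1 (fully open), then the shift along the tool's x, y, z as a fraction of full scale, then the turn, a rotation vector about the tool's x, y, z as a fraction of full scale. In form: [[hand, x, y, z, ax, ay, az], ...]. A call has 1 to 20 rows; each row is the pose to reach, as a shift and turn from the pose commanded when the call began, along the tool's axes at that moment, turning the shorter way round; what a row does not reach only later rows make up. Full scale, the value 1, is 150 mm for a shift and 180 degrees for a turn. A row lasts 1/12 s, in which the tool goes at most 41.7 mm and 7.16 degrees, less where a joint would pass 70% of its speed; a pose out of reach is approached as far as the arm can. A call with a number of a shift or a turn outside -1 to 1 is refused whole. A call with a gripper value outside its range is refused whole. The fingers move at their own pace and stop on an object; "squeeze" is the grip in N (left out, the last holds). Time passes only in rows, so rows that repeat a pose let the fingers close. It gives the time, the measured TCP pose, the force and the opening at its end, in the units of the state.
- r.get_obs(): the state, without advancing time (a new reading comes with each control period).
- r.grab_frame(name): name is "scene" or "side" or "wrist"; returns a dict with "pixels" (480x640x3 uint8, red, green, blue), "camera_matrix" (3x3 intrinsics, pixels), "rvec" (rotation vector, rad) and "tvec" (3), from world to camera coordinates, as OpenCV has them. Camera axes: x right, y down, z forward; pixel columns grow to the right and rows downward; lengths in m; the calibration is good to about 2 mm. The wrist camera is an equidistant fisheye: a pixel r from the principal point sees the ray r / f radians off the axis. A picture is of the moment at which its call begins. There is no depth.
- r.hand_in(): hands the job in, once; it reports no verdict.
The state is a dict: "clock": time; "joints": joint angles; "qvel": joint speeds; "tau": joint torques, N m; "tcp_pos": TCP position; "orientation": TCP orientation; "contact_force": force on the tool from outside, world axes, zero at the start; "moment": the same for the moment, N m; "grip_width": finger opening in m.
Only numpy, scipy, OpenCV 4.12 (cv2) and the standard library are available. Lean on these libraries where they do the work, as an engineer would, in place of code of your own. Each camera call takes 0.05 s, during which the arm holds its last target. There are 200 camera calls.

### The job

Take the 30 mm capacitor (the middle size of the three black cans standing in the tray) and stand it upright on the floor of the round nest in the test fixture, then let go of it. Next flip the safety catch over, away from the lever, and only then pull the lever towards the nest by its side grip, all the way to its stop, so that the jaw clamps the capacitor; finish while still holding the lever there with the gripper, and do not let go. Leave the other two capacitors, the multimeter, the solder reel, the screwdriver and the circuit board where they are.

Things in the scene. Friction and masses are not known exactly. Their poses are not given: they have to be found in the camera images.
- cap30_center (a point): Centre (half-way up) of the capacitor to load: upright black cylinder, aluminium disc on top, 30 mm diameter, 50 mm tall, about 50 g, loose in the tray. The tray: grey open box, 130 x 250 mm, walls 14 mm high, floor 4 mm thick; the three cans stand near its long middle line, about 75 mm apart, in any order.
- cap22_center (a point): Centre (half-way up) of the look-alike of 22 mm diameter, 50 mm tall, in the tray. To be left there.
- cap40_center (a point): Centre (half-way up) of the look-alike of 40 mm diameter, 50 mm tall, in the tray. To be left there.
- nest (a point): Centre of the nest's floor, 8 mm above the table: hole 34 mm wide, 6 mm deep, rim 14 mm above the table. Its axes are the fixture's: +x to the lever, +y to the catch's side, z up; fixed, yaw within 0.3 rad. A contact block (26 mm wide, 44 mm high) stands at x < -17 mm and the open jaw (41 mm high) begins at x = 33 mm, so set the can down with the fingers on its +y and -y sides.
- jaw_pad: Sprung clamp jaw, grey pad 26 x 22 mm, that slides along the fixture's x between nest and lever. The lever drives it towards the nest (37 mm per rad); it presses the 30 mm can against the contact block with 3 to 10 N over about the last 0.15 rad of the lever's travel. Origin in the middle of the pad's face.
- catch (a joint): Angle of the safety catch (rad): 0 = engaged, its bolt lying across in front of the lever, 1.25 = fully over, where it stops. The hinge runs along the fixture's x. Starts between 0 and 0.1; it stays where it is put (stiff hinge, 0.05 N m). While it is engaged the lever can be pulled no more than about 0.1 rad; from 0.9 on the lever is free.
- catch_hinge (a point): Point on the catch's hinge axis, below its thumb tab, 110 mm above the table, 55 mm in x and 85 mm in y from the nest; axes as the fixture's.
- catch_tab (a point): Point in the catch's thumb tab, 40 mm above the hinge axis when engaged. The tab is a flat steel plate (24 mm along x, 7 mm thick along y, top edge a 12 mm round) upright from the hinge to 61 mm above it. Push its nest-side (-y) face towards the fixture's +y: it turns over about the hinge to lie nearly level outwards, lifting the bolt from the lever.
- lever (a joint): Angle of the lever (rad): 0 = rest, leaning 0.3 rad away from the nest; 0.7 = stop, leaning 0.4 rad towards the nest. A spring returns it to 0 when it is let go; holding it at the stop takes about 5 N at the grip.
- lever_hinge (a point): Point on the lever's hinge axis in the lever's middle plane, 22 mm above the table, 105 mm in x from the nest; the axis runs along the fixture's y; axes as the fixture's.
- grip_mid (a point): Point on the axis of the lever's side grip, 45 mm out: the place to take it, from above, fingers either side of the bar (along the fixture's x). The grip is a round black rubber bar, 16 mm thick, 175 mm from the hinge axis (about 190 mm above the table), along y from the lever's top to 81 mm out on its -y side (away from the catch), end collar 20 mm; it may turn between the fingers.
- multimeter: Yellow multimeter lying on the table, 150 x 80 x 36 mm; origin at the centre of its underside. Bystander.
- solder_reel: White reel, 60 mm diameter, 40 mm tall, standing on the table; origin at the centre of its underside. Bystander.
- screwdriver: Screwdriver lying on the table beyond the fixture. Bystander.
- board: Green circuit board, 100 x 140 mm, up to 26 mm tall with its parts, lying on the table; origin at the centre of its underside. Bystander.
Things that resemble listed ones, but are neither listed nor needed, are in the scene too. What is shaped like the part that bears cap30_center but orange or purple is not meant.

How it is judged:
On the way, in this order (a step that is already met when the one before it is completed fails the run):
1. the 30 mm capacitor stands in the nest and is let go, with the catch still engaged (horizontal distance between cap30_center and nest below 0.004 m and z of cap30_center in the frame of nest below 0.028 m and angle between cap30_center's own z axis and vertical below 0.1 rad and contact force between the fingers and cap30 below 0.1 N and value of joint catch below 0.5 rad), for 0.2 s.
2. the catch is flipped over with the lever still at rest (value of joint catch above 0.9 rad and value of joint lever below 0.15 rad), for 0.1 s.
3. the lever is pulled to its stop (value of joint lever above 0.6 rad), for 0.3 s.
At the end, for the whole second after the job is handed in: The 30 mm capacitor stands upright in the nest (within 5 mm of its centre, no more than 4 mm off its floor), pressed by the jaw with over 2 N; the catch is over (at least 0.8 rad); the lever is at least 0.6 rad of 0.7 pulled and the fingers are on its side grip with over 1 N (value of joint lever above 0.6 rad and value of joint catch above 0.8 rad and contact force between the fingers and lever_c2 above 1 N and contact force between jaw_pad and cap30 above 2 N and horizontal distance between cap30_center and nest below 0.005 m and z of cap30_center in the frame of nest below 0.029 m and angle between cap30_center's own z axis and vertical below 0.12 rad); the arm keeps its last pose, push and grip.
It fails at once if the lever is forced against the engaged catch (value of joint lever above 0.2 rad and value of joint catch below 0.5 rad).
It fails at once if one of the other capacitors is moved more than 30 mm (distance of any of cap22_center, cap40_center from where it was at the start of the episode above 0.03 m).
It fails at once if a bystander is moved more than 30 mm (distance of any of multimeter, solder_reel, screwdriver, board from where it was at the start of the episode above 0.03 m).
It also fails if it takes over 67 s, if anything falls off the work surface, if the arm or the gripper's body presses on something with over 40 N, if the wrist force passes 120 N, or if a joint passes its speed limit or range.

## Working session

There is one attempt and no reset: what is moved stays moved. The work goes in short steps, Python scripts to look and compute and a tool call to move; the robot and the scene stay as the last step left them, time stands still between calls to the robot, and variables do not carry over. Pictures are saved under pics/ and viewed, about 8 in all and at most 12, crops included, and the job is handed in when it is done.

Besides the shell and the picture viewer there is one more tool, called after ">>>" by a JSON object that holds its "name" and its "arguments", one argument or row to a line. send_rows: Moves the arm, as the interface text tells. Shift numbers are shares of 150 mm and turn numbers shares of 180 degrees, none past 1 either way. Its arguments: {"type":"object","properties":{"deltas":{"type":"array","items":{"type":"array","items":{"type":"number"}}},"squeeze":{"type":"number"}},"required":["deltas"]}

```bash
mkdir -p pics; ls
cat > h.py <<'E'
import numpy as np, cv2
from scipy.spatial.transform import Rotation as R
from bench import r
def grab(n,fn=None):
    f=r.grab_frame(n)
    np.savez('%s.npz'%n,**f)
    if fn: cv2.imwrite('pics/'+fn,f['pixels'][:,:,::-1])
    return f
def ray(f,uv):
    K=np.array(f['camera_matrix']);Rm=R.from_rotvec(f['rvec']).as_matrix();t=np.array(f['tvec'])
    d=Rm.T@np.linalg.inv(K)@np.array([uv[0],uv[1],1.]);return -Rm.T@t,d/np.linalg.norm(d)
def onz(f,uv,z):
    o,d=ray(f,uv);return o+d*(z-o[2])/d[2]
def proj(f,p):
    return cv2.projectPoints(np.atleast_2d(np.array(p,float)),np.array(f['rvec'],float),np.array(f['tvec'],float),np.array(f['camera_matrix'],float),None)[0][:,0]
E
python3 - <<'E'
from h import *
print(r.get_obs())
for n in('scene','side'):
    f=grab(n,n+'0.png');print(n,ray(f,(320,240)),f['camera_matrix'])
E
```

```text
pics
{'clock': 0.0, 'joints': array([-0.10807204,  0.47777834,  0.02237805,  1.55645483, -0.01147371,
        1.10929521, -0.0830593 ]), 'qvel': array([ 0.00061018, -0.00119521,  0.00034589,  0.00063143, -0.00143065,
        0.00031981,  0.00064874]), 'tau': array([-5.45967814e-04, -5.96443820e+01,  1.60769675e+00, -2.81194621e+01,
        1.24063640e-02,  9.39900521e-03,  2.20753498e-05]), 'tcp_pos': array([ 6.74388050e-01, -6.73987584e-05,  2.18239650e-01]), 'orientation': array([-2.22061557e+00, -2.22064220e+00,  2.19112603e-03]), 'contact_force': array([ 0.64141063, -0.91122027, -0.83939967]), 'moment': array([-0.01563912, -0.01069984,  0.00680818]), 'grip_width': 0.08560942183610355}
scene (array([1.42639791, 0.52921388, 0.97375708]), array([-0.66833042, -0.36433658, -0.64853165])) [[558.31121483   0.         319.16959262]
 [  0.         558.31121483 243.522549  ]
 [  0.           0.           1.        ]]
side (array([ 0.48240441, -0.77367584,  0.93147052]), array([ 0.11017753,  0.7061457 , -0.69944204])) [[541.6368949    0.         319.61806644]
 [  0.         541.6368949  242.63096235]
 [  0.           0.           1.        ]]
```

View pics/scene0.png

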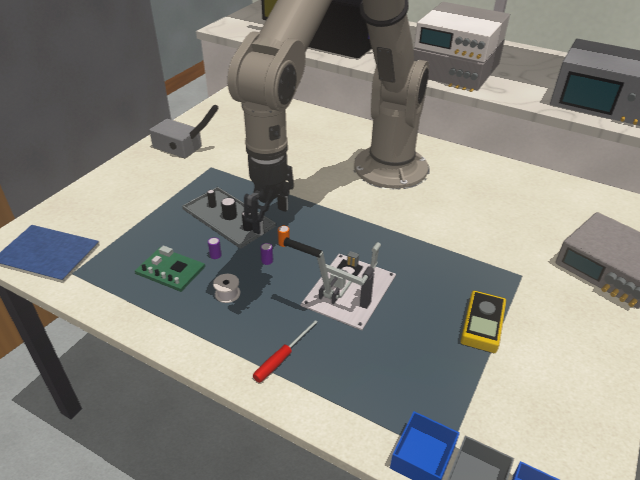

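View pics/side0.png

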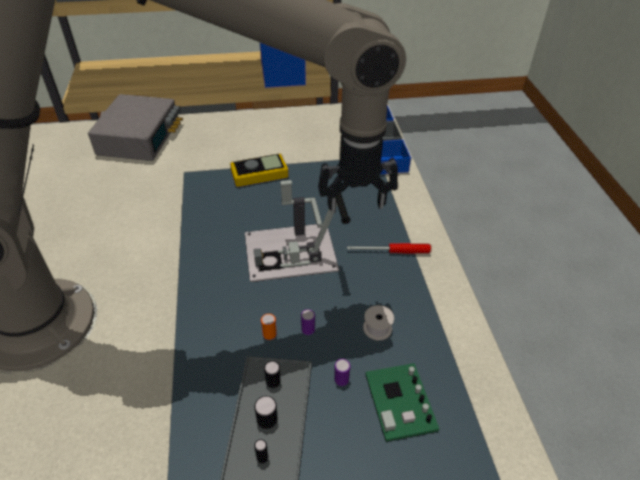

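The scene and side views show the tray at world -y. In the side view the cans are at about (273,370), (266,407) and (261,446); the fixture has its nest at about (270,261), the catch tab at (286,190) and the black grip at about (340,205). I'll enlarge these.

Run:
```python
from h import *
f=np.load('side.npz')
I=f['pixels'][:,:,::-1]
a=cv2.resize(I[170:290,235:360],None,fx=4.0,fy=4.0,interpolation=cv2.INTER_CUBIC)
b=cv2.resize(I[355:475,220:320],None,fx=3,fy=4,interpolation=cv2.INTER_CUBIC)
cv2.imwrite('pics/c1.png',np.hstack([a,b]))
g=cv2.cvtColor(I,cv2.COLOR_BGR2GRAY)
for (u,v) in((273,369),(266,405),(261,444)):
    w=g[v-16:v+16,u-16:u+16]
    n,l,s,c=cv2.connectedComponentsWithStats((w>150).astype(np.uint8))
    for i in range(1,n):
        if s[i,4]>15:
            cc=c[i]+[u-16,v-16];p=onz(f,cc,.054)
            e=[onz(f,(u-16+s[i,0]-.5,cc[1]),.054),onz(f,(u-16+s[i,0]+s[i,2]-.5,cc[1]),.054)]
            print(cc,p,s[i],np.linalg.norm(e[1]-e[0]))
print('nest approx',onz(f,(270,261),.014))
```

```text
[271.44578313 367.03614458] [ 0.48141746 -0.21118435  0.054     ] [ 9 10 12  9 83] 0.02240313705053985
[264.91150442 405.20353982] [ 0.46359785 -0.28725562  0.054     ] [  6   8  18  17 226] 0.031762074980617644
[260.05882353 444.54901961] [ 0.45027587 -0.35786422  0.054     ] [11 13  9  8 51] 0.01503273570427755
nest approx [0.50147732 0.09930101 0.014     ]
```

View pics/c1.png

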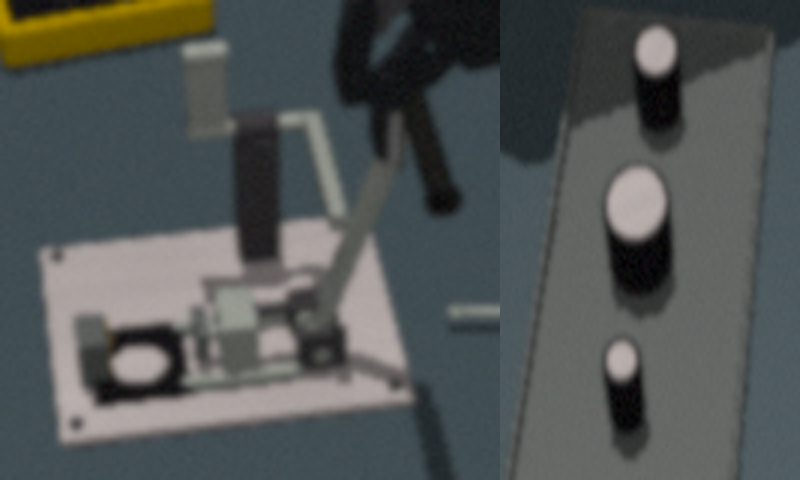

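>>> {"name": "send_rows", "arguments": {
  "deltas": [
    [1,-0.3,-0.25,0,0,0,0],
    [1,-0.6,-0.5,0.1,0,0,0],
    [1,-0.9,-0.75,0.2,0,0,0],
    [1,-1,-1,0.3,0,0,0],
    [1,-1,-1,0.3,0,0,0],
    [1,-1,-1,0.3,0,0,0],
    [1,-1,-1,0.3,0,0,0]
  ]
}}

```text
clock: 0.68
tcp_pos: [0.5208, -0.1531, 0.1729]
orientation: [-2.226, -2.213, 0.006]
contact_force: [0.4, 0.2, 0.3]
grip_width: 0.0856
```

Run:
```python
from h import *
f=grab('scene'); g=grab('wrist','w1.png')
print(r.get_obs()['tcp_pos'],{k:g[k] for k in g if k!='pixels'})
I=f['pixels'][:,:,::-1]
a=cv2.resize(I[230:330,295:405],None,fx=4,fy=4,interpolation=cv2.INTER_CUBIC)
b=cv2.resize(I[175:275,170:265],None,fx=3.7,fy=4,interpolation=cv2.INTER_CUBIC)
cv2.imwrite('pics/c2.png',np.hstack([a,b])[:, :800])
```

```text
[ 0.52543361 -0.14968801  0.17435384] {'camera_matrix': array([[371.64829954,   0.        , 317.28917054],
       [  0.        , 371.64829954, 239.10298468],
       [  0.        ,   0.        ,   1.        ]]), 'rvec': array([-2.85661427e+00,  3.39309546e-03,  1.86539691e-03]), 'tvec': array([-0.52369262, -0.16698217,  0.29400893])}
```

View pics/c2.png

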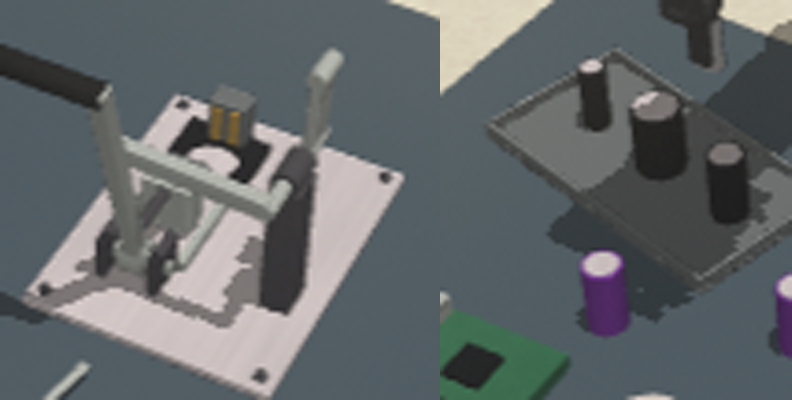

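View pics/w1.png

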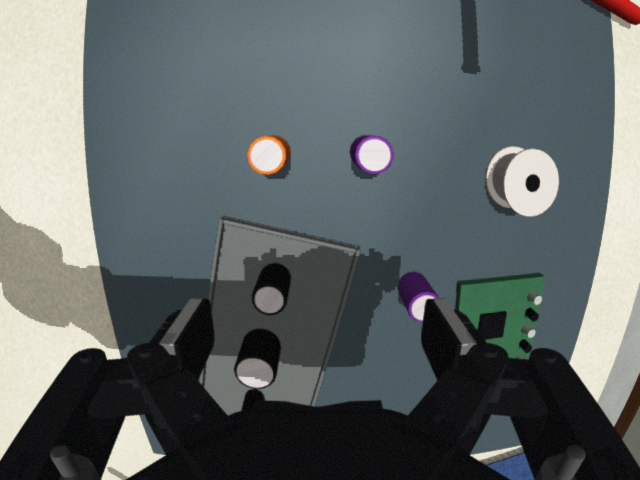

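The wrist view shows the 30 mm can top at (269,300) and the 40 mm one at (256,372). The scene crop shows the fixture's four plate holes, the nest, the engaged catch with its bolt across the lever, and the grip.

```bash
cat >> h.py <<'E'
def fray(f,uv):
    K=np.array(f['camera_matrix']);Rm=R.from_rotvec(f['rvec']).as_matrix();t=np.array(f['tvec'])
    p=np.array([(uv[0]-K[0,2])/K[0,0],(uv[1]-K[1,2])/K[1,1]]);th=np.hypot(*p)
    d=Rm.T@np.array([*(p/th*np.sin(th)),np.cos(th)]);return -Rm.T@t,d
def fonz(f,uv,z):
    o,d=fray(f,uv);return o+d*(z-o[2])/d[2]
E
python3 - <<'E'
from h import *
s=np.load('side.npz');c=np.load('scene.npz');w=np.load('wrist.npz')
print('can wrist',fonz(w,(269,300),.054),fonz(w,(256,372),.054))
S=[(249,233.75),(254,275.75),(334,265.75)];C=[(391.5,274.25),(340.5,256),(306.25,302.25)]
for a,b in zip(S,C):
    o1,d1=ray(s,a);o2,d2=ray(c,b)
    t=np.linalg.lstsq(np.c_[d1,-d2],o2-o1,rcond=None)[0]
    print('tri',(o1+d1*t[0]+o2+d2*t[1])/2,o1+d1*t[0]-o2-d2*t[1],onz(s,a,.004),onz(c,b,.004))
H=[onz(c,b,.004) for b in C+[(360,324)]];print(H[3])
for n,(i,j) in dict(x=(1,2),x2=(0,3),).items(): d=H[j]-H[i];print(n,np.arctan2(d[1],d[0]),np.linalg.norm(d))
d=H[0]-H[1];print('y',np.arctan2(-d[0],d[1]),np.linalg.norm(d))
print('nest side',onz(s,(269.75,260.5),.010),'scene',onz(c,(349,269.5),.010))
E
```

```text
can wrist [ 0.48354642 -0.21138899  0.054     ] [ 0.46704167 -0.28572496  0.054     ]
tri [0.45716749 0.20500244 0.00821956] [ 0.00134035 -0.00094053 -0.0010316 ] [0.45773917 0.20845421 0.004     ] [0.45173802 0.20388411 0.004     ]
tri [0.46133348 0.06374528 0.00869106] [ 0.00088195 -0.00062123 -0.00058309] [0.46167612 0.06742448 0.004     ] [0.45590612 0.06165358 0.004     ]
tri [0.64676759 0.06964393 0.00888202] [ 0.00166599 -0.00118531 -0.00078406] [0.64840421 0.07315086 0.004     ] [0.64166681 0.06772677 0.004     ]
[0.63839574 0.20795443 0.004     ]
x 0.03268199247298186 0.1858599377655299
x2 0.021802899929539585 0.18670209432841908
y 0.029296923234887376 0.14229158810079914
nest side [0.50111098 0.10479324 0.01      ] scene [0.49589747 0.10653871 0.01      ]
```

>>> {"name": "send_rows", "arguments": {
  "deltas": [
    [1,-0.2,-0.14,0.1,0,0,0],
    [1,-0.41,-0.283,0.2,0,0,0],
    [1,-0.41,-0.283,0.35,0,0,0],
    [1,-0.41,-0.283,0.55,0,0,0],
    [1,-0.41,-0.283,0.75,0,0,0],
    [1,-0.41,-0.283,0.9,0,0,0],
    [1,-0.41,-0.283,0.963,0,0,0],
    [1,-0.41,-0.283,0.963,0,0,0],
    [0.3,-0.41,-0.283,0.963,0,0,0],
    [0.2,-0.41,-0.283,0.963,0,0,0],
    [0.2,-0.41,-0.283,0.963,0,0,0],
    [0.2,-0.41,-0.283,0.963,0,0,0],
    [0.2,-0.41,-0.283,0.963,0,0,0],
    [0.2,-0.41,-0.283,0.963,0,0,0]
  ],
  "squeeze": 30
}}

```text
clock: 1.95
tcp_pos: [0.4835, -0.2117, 0.031]
orientation: [2.22, 2.22, 0.002]
contact_force: [-0.7, 0.8, 6.3]
grip_width: 0.0282
```

>>> {"name": "send_rows", "arguments": {
  "deltas": [
    [0.2,0,0,-0.15,0,0,0],
    [0.2,0,0,-0.4,0,0,0],
    [0.2,0,0,-0.65,0,0,0],
    [0.2,0.15,0.05,-0.8,0,0,0],
    [0.2,0.4,0.11,-0.8,0,0,0],
    [0.2,0.65,0.11,-0.8,0,0,0],
    [0.2,0.85,0.11,-0.8,0,0,0],
    [0.2,1,0.11,-0.8,0,0,0],
    [0.2,1,0.11,-0.8,0,0,0],
    [0.2,1,0.11,-0.8,0,0,0],
    [0.2,1,0.11,-0.8,0,0,0]
  ]
}}

```text
clock: 2.87
tcp_pos: [0.499, -0.0624, 0.15]
orientation: [2.222, 2.22, -0.0]
contact_force: [-0.4, -0.6, -0.4]
grip_width: 0.0283
```

Run:
```python
from h import *
g=grab('wrist','w2.png'); grab('side');grab('scene')
o=r.get_obs();print(o['tcp_pos'],o['orientation'],o['grip_width'],o['joints'])
```

```text
[ 0.49894727 -0.06303185  0.14979372] [ 2.22404760e+00  2.21835674e+00 -4.88276410e-04] 0.028768971219657616 [-0.01525261  0.28049569  0.01945601  2.03134155 -0.00668005  0.82979826
  0.00539029]
```

View pics/w2.png

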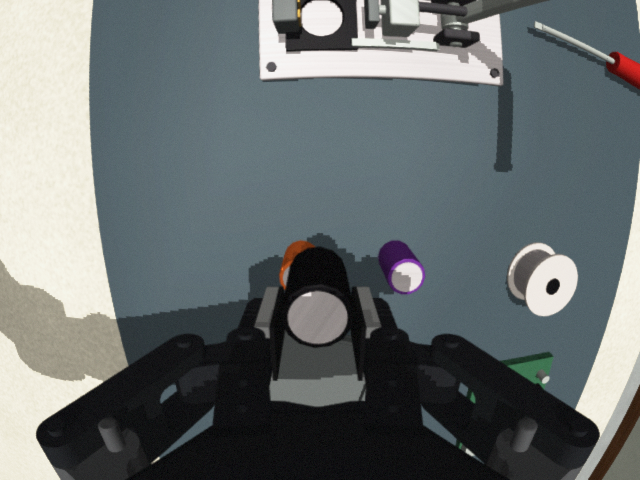

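The can is held, with its disc at (317,317); the nest hole is at (322,18) near the top edge. I'll compute the can's offset in the grip and the nest position.

Run:
```python
from h import *
w=np.load('wrist.npz');tcp=r.get_obs()['tcp_pos']
print('can',fonz(w,(317.5,317),.054+tcp[2]-.031)-tcp)
for z in(.008,.014):print('nest',fonz(w,(322,18),z))
a,b=fonz(w,(271,68),.008),fonz(w,(495,73),.008);d=b-a;print(a,b,np.arctan2(d[1],d[0]))
g=cv2.cvtColor(w['pixels'],cv2.COLOR_RGB2GRAY)[0:60,280:370]
n,l,s,c=cv2.connectedComponentsWithStats((g>140).astype(np.uint8))
for i in range(1,n):
    if s[i,4]>50:print(s[i],c[i]+[280,0])
```

```text
can [5.91310999e-08 1.60930284e-03 2.30000000e-02]
nest [0.50277858 0.10473587 0.008     ]
nest [0.50269752 0.10281827 0.014     ]
[0.46263945 0.06299372 0.008     ] [0.64940528 0.06910897 0.008     ] 0.03273119343977995
[  0   0  15  19 281] [286.91103203   8.93238434]
[  17    0   45   36 1218] [320.64696223  17.30870279]
[ 72   0  18  46 458] [360.90829694  26.8558952 ]
[  0  34  90  26 916] [322.1419214   53.59934498]
```

>>> {"name": "send_rows", "arguments": {
  "deltas": [
    [0.2,0.15,0,0,0,0,0],
    [0.2,0.4,0,0,0,0,0],
    [0.2,0.58,0,0,0,0,0],
    [0.2,0.6,0,0,0,0,0],
    [0.2,0.6,0,0,0,0,0],
    [0.2,0.6,0,0,0,0,0]
  ]
}}

```text
clock: 3.52
tcp_pos: [0.4991, 0.0272, 0.1497]
orientation: [2.223, 2.22, -0.001]
contact_force: [-0.3, -0.4, -0.7]
grip_width: 0.0283
```

Run:
```python
from h import *
w=grab('wrist')
o=r.get_obs();print(o['tcp_pos'],o['orientation'])
I=w['pixels'][:,:,::-1][60:360,200:600]
cv2.imwrite('pics/w3.png',cv2.resize(I,None,fx=2,fy=2,interpolation=cv2.INTER_CUBIC))
```

```text
[0.49907477 0.02660118 0.14965154] [ 2.22382486e+00  2.21844430e+00 -1.19324329e-03]
```

View pics/w3.png

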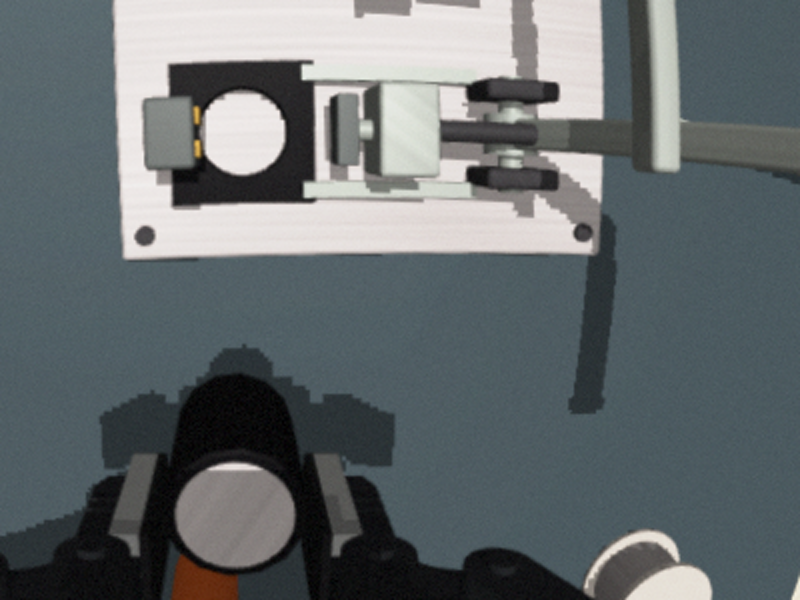

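The nest hole sits clear at about (321.5,126) and the can disc at (317.5,317).

Run:
```python
from h import *
w=np.load('wrist.npz');tcp=r.get_obs()['tcp_pos']
g=cv2.cvtColor(w['pixels'],cv2.COLOR_RGB2GRAY)[100:152,297:350]
n,l,s,c=cv2.connectedComponentsWithStats((g>140).astype(np.uint8))
for i in range(1,n):
    if s[i,4]>200:
        p=c[i]+[297,100];print(s[i],p,fonz(w,p,.008),fonz(w,p,.014))
        print('diam',fonz(w,(p[0]+s[i,2]/2,p[1]),.014)-fonz(w,(p[0]-s[i,2]/2,p[1]),.014))
print('can',fonz(w,(317.5,317.5),tcp[2]+.023)-tcp)
a,b=fonz(w,(272,177.5),.008),fonz(w,(491.5,176),.008);d=b-a;print(a,b,np.arctan2(d[1],d[0]))
```

```text
[   4    6   41   42 1369] [321.06574142 126.1468225 ] [0.50200673 0.10484587 0.008     ] [0.5019452  0.10473685 0.014     ]
diam [3.15862122e-02 3.92892049e-05 0.00000000e+00]
can [-5.12992462e-05  1.43963745e-03  2.30000000e-02]
[0.46261774 0.06399322 0.008     ] [0.64899993 0.06886477 0.008     ] 0.026131480155257254
```

>>> {"name": "send_rows", "arguments": {
  "deltas": [
    [0.2,0.05,0,0,0,0,-0.035],
    [0.2,0.1,0,0,0,0,-0.07],
    [0.2,0.15,0.01,0,0,0,-0.11],
    [0.2,0.2,0.01,0,0,0,-0.149],
    [0.2,0.25,0.01,0,0,0,-0.188],
    [0.2,0.3,0.01,0,0,0,-0.227],
    [0.2,0.35,0.02,0,0,0,-0.266],
    [0.2,0.4,0.02,0,0,0,-0.305],
    [0.2,0.45,0.02,0,0,0,-0.344],
    [0.2,0.48,0.026,0,0,0,-0.383],
    [0.2,0.5,0.026,0,0,0,-0.422],
    [0.2,0.521,0.026,0,0,0,-0.461],
    [0.2,0.521,0.026,0.1,0,0,-0.5],
    [0.2,0.521,0.026,0.25,0,0,-0.509],
    [0.2,0.521,0.026,0.4,0,0,-0.509],
    [0.2,0.521,0.026,0.45,0,0,-0.509],
    [0.2,0.521,0.026,0.45,0,0,-0.509],
    [0.2,0.521,0.026,0.45,0,0,-0.509]
  ]
}}

```text
clock: 5.07
tcp_pos: [0.5032, 0.1057, 0.0824]
orientation: [0.042, -3.141, 0.001]
contact_force: [-0.1, 0.7, -0.8]
grip_width: 0.0283
```

Run:
```python
from h import *
o=r.get_obs();print(o['tcp_pos'],R.from_rotvec(o['orientation']).as_matrix().round(4),o['grip_width'],o['contact_force'])
w=grab('wrist');s=grab('side')
a=cv2.resize(w['pixels'][:,:,::-1][150:450,170:470],None,fx=1.4,fy=1.4)
b=cv2.resize(s['pixels'][:,:,::-1][190:290,230:325],None,fx=4,fy=4.2,interpolation=cv2.INTER_CUBIC)
cv2.imwrite('pics/w4.png',np.hstack([a,b]))
```

```text
[0.50323465 0.10568158 0.08244933] [[-9.996e-01 -2.650e-02 -4.000e-04]
 [-2.650e-02  9.996e-01 -4.000e-04]
 [ 4.000e-04 -4.000e-04 -1.000e+00]] 0.028330734843246594 [-0.07970839  0.65753569 -0.82636433]
```

View pics/w4.png

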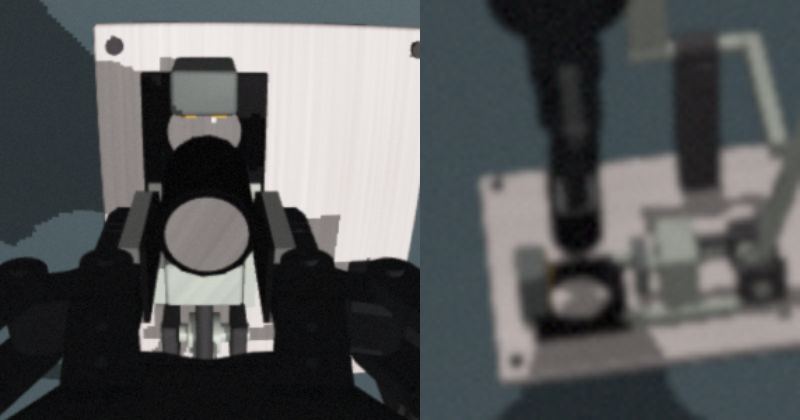

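Aligned to about 1 mm (can disc at about (317,318), nest centred on the same column). Descending.

>>> {"name": "send_rows", "arguments": {
  "deltas": [
    [0.2,0,-0.003,0.08,0,0,0],
    [0.2,0,-0.003,0.16,0,0,0],
    [0.2,0,-0.003,0.23,0,0,0],
    [0.2,0,-0.003,0.26,0,0,0],
    [0.2,0,-0.003,0.28,0,0,0],
    [0.2,0,-0.003,0.29,0,0,0],
    [0.2,0,-0.003,0.29,0,0,0]
  ]
}}

```text
clock: 5.75
tcp_pos: [0.5029, 0.1063, 0.0386]
orientation: [0.045, -3.141, 0.0]
contact_force: [-0.4, 0.0, -1.0]
grip_width: 0.0284
```

>>> {"name": "send_rows", "arguments": {
  "deltas": [
    [0.2,0,-0.003,0.01,0,0,0],
    [0.2,0,-0.003,0.02,0,0,0],
    [0.2,0,-0.003,0.025,0,0,0],
    [0.2,0,-0.003,0.025,0,0,0]
  ]
}}

```text
clock: 6.08
tcp_pos: [0.5032, 0.1058, 0.0351]
orientation: [-0.044, 3.141, 0.0]
contact_force: [0.2, -0.1, 0.1]
grip_width: 0.028
```

>>> {"name": "send_rows", "arguments": {
  "deltas": [
    [0.2,0,0,0.005,0,0,0],
    [0.2,0,0,0.01,0,0,0],
    [0.2,0,0,0.01,0,0,0]
  ]
}}

```text
clock: 6.33
tcp_pos: [0.5037, 0.1058, 0.035]
orientation: [-0.044, 3.14, -0.001]
contact_force: [-4.3, -1.7, 14.5]
grip_width: 0.0282
```

Floor contact came at the predicted height, so I'm releasing and going straight up.

>>> {"name": "send_rows", "arguments": {
  "deltas": [
    [0.4,0,0,-0.005,0,0,0],
    [0.6,0,0,-0.005,0,0,0],
    [0.7,0,0,-0.005,0,0,0],
    [0.7,0,0,-0.005,0,0,0],
    [0.7,0,0,-0.005,0,0,0],
    [0.7,0,0,-0.005,0,0,0],
    [0.7,0,0,-0.15,0,0,0],
    [0.7,0,0,-0.35,0,0,0],
    [0.7,0,0,-0.6,0,0,0],
    [0.7,0,0,-0.8,0,0,0],
    [0.7,0,0,-0.9,0,0,0],
    [0.7,0,0,-0.9,0,0,0]
  ]
}}

```text
clock: 7.33
tcp_pos: [0.5054, 0.1065, 0.1724]
orientation: [-0.044, 3.134, 0.002]
contact_force: [-0.4, 0.4, 0.4]
grip_width: 0.0599
```

Run:
```python
from h import *
o=r.get_obs();print(o['tcp_pos'],o['grip_width'])
w=grab('wrist');s=grab('side')
a=cv2.resize(w['pixels'][:,:,::-1][150:450,170:470],None,fx=1.4,fy=1.4)
b=cv2.resize(s['pixels'][:,:,::-1][170:290,230:345],None,fx=3.3,fy=3.5,interpolation=cv2.INTER_CUBIC)
cv2.imwrite('pics/w5.png',np.hstack([a,b]))
```

```text
[0.50542265 0.10654988 0.17235663] 0.05992263826217104
```

View pics/w5.png

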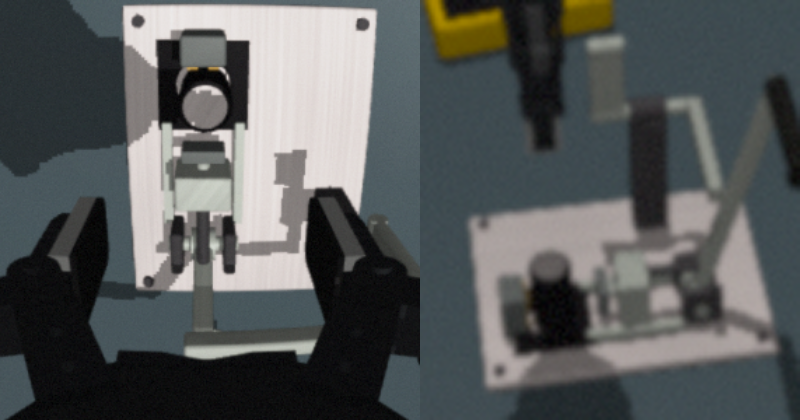

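The can stands upright in the nest, about (269,246) in the side view. Next I close the gripper, turn it back, and stage in front of the tab.

>>> {"name": "send_rows", "arguments": {
  "deltas": [
    [0,0,0,0,0,0,0.035],
    [0,0,0,0,0,0,0.07],
    [0,-0.03,0,0,0,0,0.11],
    [0,-0.06,0,0,0,0,0.149],
    [0,-0.1,0.05,0,0,0,0.188],
    [0,-0.15,0.1,0,0,0,0.227],
    [0,-0.2,0.15,0,0,0,0.266],
    [0,-0.25,0.2,0,0,0,0.305],
    [0,-0.3,0.25,0,0,0,0.344],
    [0,-0.337,0.3,0,0,0,0.383],
    [0,-0.337,0.32,0,0,0,0.422],
    [0,-0.337,0.348,0,0,0,0.461],
    [0,-0.337,0.348,0,0,0,0.5],
    [0,-0.337,0.348,0,0,0,0.5],
    [0,-0.337,0.348,0,0,0,0.5]
  ]
}}

```text
clock: 8.68
tcp_pos: [0.5511, 0.159, 0.1668]
orientation: [-2.185, -2.256, 0.005]
contact_force: [1.0, -0.0, 0.1]
grip_width: 0.0003
```

Run:
```python
from h import *
o=r.get_obs();print(o['tcp_pos'],R.from_rotvec(o['orientation']).as_matrix().round(3),o['grip_width'])
w=grab('wrist','w6.png');s=np.load('side.npz')
print('can top',onz(s,(269.4,245.7),.058))
```

```text
[0.55108062 0.15903664 0.16682482] [[-0.032  0.999 -0.003]
 [ 0.999  0.032 -0.002]
 [-0.001 -0.003 -1.   ]] 0.0003446157590564158
can top [0.50306352 0.10549284 0.058     ]
```

View pics/w6.png

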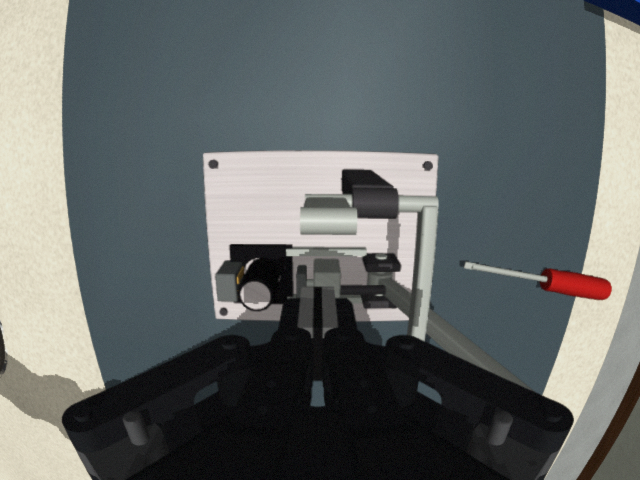

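The tab's round top edge spans (301–356, 208–234), right ahead of the shut fingers.

Run:
```python
from h import *
w=np.load('wrist.npz')
print(fonz(w,(328.5,221),.168),fonz(w,(301,221),.168),fonz(w,(356,221),.168), fonz(w,(328,208),.165),fonz(w,(328,234),.165))
H=np.array([.19,.110])
for a in (0,.3,.6,.9,1.1,1.25,1.35):
    Rr=40;c=H+[Rr*np.sin(a)-3.5*np.cos(a)*1,0] if 0 else H+np.array([Rr*np.sin(a)-3.5*np.cos(a),Rr*np.cos(a)+3.5*np.sin(a)])/1 *.001
    t=c+[-.011,.011];print(a,t.round(4),((t[0]-.159)/.15).round(3),((.1668-t[1])/.15).round(3))
```

```text
[0.55459262 0.19437933 0.168     ] [0.5429078  0.19399499 0.168     ] [0.5663243  0.19479425 0.168     ] [0.55425907 0.1993956  0.165     ] [0.55472101 0.18780245 0.165     ]
0 [0.1755 0.161 ] 0.11 0.039
0.3 [0.1875 0.1602] 0.19 0.044
0.6 [0.1987 0.156 ] 0.265 0.072
0.9 [0.2082 0.1486] 0.328 0.121
1.1 [0.2131 0.1423] 0.36 0.164
1.25 [0.2159 0.1369] 0.379 0.199
1.35 [0.2173 0.1332] 0.388 0.224
```

>>> {"name": "send_rows", "arguments": {
  "deltas": [
    [0,0.05,0.03,0.02,0,0,0],
    [0,0.11,0.03,0.04,0,0,0],
    [0,0.15,0.03,0.04,0,0,0],
    [0,0.19,0.03,0.045,0,0,0],
    [0,0.23,0.03,0.058,0,0,0],
    [0,0.265,0.03,0.072,0,0,0],
    [0,0.3,0.03,0.097,0,0,0],
    [0,0.33,0.03,0.12,0,0,0],
    [0,0.35,0.03,0.14,0,0,0],
    [0,0.37,0.03,0.165,0,0,0],
    [0,0.39,0.03,0.185,0,0,0],
    [0,0.4,0.03,0.2,0,0,0],
    [0,0.4,0.03,0.2,0,0,0]
  ]
}}

```text
clock: 9.82
tcp_pos: [0.5544, 0.2197, 0.1379]
orientation: [-2.189, -2.253, 0.001]
contact_force: [-1.0, 0.2, 1.0]
grip_width: 0.0
```

Run:
```python
from h import *
o=r.get_obs();print(o['tcp_pos'],o['contact_force'])
w=grab('wrist');s=grab('side');c=grab('scene')
a=cv2.resize(c['pixels'][:,:,::-1][220:330,290:410],None,fx=3.3,fy=3.8,interpolation=cv2.INTER_CUBIC)
b=cv2.resize(s['pixels'][:,:,::-1][170:290,230:345],None,fx=3.4,fy=418/120,interpolation=cv2.INTER_CUBIC)
cv2.imwrite('pics/w7.png',np.hstack([a,b]))
```

```text
[0.5544475  0.21969645 0.13786066] [-0.9632318   0.19668785  1.02335599]
```

View pics/w7.png

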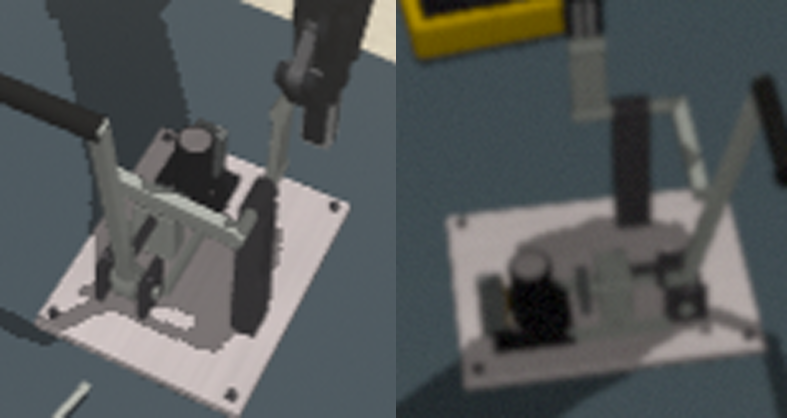

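The bolt still seems to lie across the lever, with the tab at crop (283,130) in the left panel. One view is left, so I check by projecting points rather than looking.

Run:
```python
from h import *
s=np.load('side.npz');c=np.load('scene.npz')
def sc(p):
    a=proj(c,p)[0];return ((a-[290,220])*[3.3,3.8]).round()
def sd(p):
    a=proj(s,p)[0];return ((a-[230,170])*[3.4,418/120]+[396,0]).round()
o=r.get_obs();T=o['tcp_pos']
P={'tip':T-[0,0,.011],'tip-y':T-[0,.011,.011]}
def fx(x,y,z):
    k=.029;return np.array([.502+x*np.cos(k)-y*np.sin(k),.1048+x*np.sin(k)+y*np.cos(k),z])
for a in(0,.5,.9,1.25):
    P['tabtop%.1f'%a]=fx(.055,.085+.061*np.sin(a),.11+.061*np.cos(a))
    P['bolt%.1f'%a]=fx(.115,.085-.085*np.cos(a),.11+.085*np.sin(a))
P['hinge']=fx(.055,.085,.11)
P['grip_end']=fx(.157,-.081,.189);P['levtop']=fx(.157,0,.189);P['nesttop']=fx(0,0,.058)
for k,p in P.items():print(k,p.round(3),sc(p),sd(p))
```

```text
tip [0.555 0.219 0.128] [312. 169.] [586.  65.]
tip-y [0.555 0.208 0.128] [297. 163.] [588.  75.]
tabtop0.0 [0.555 0.191 0.171] [280.  97.] [588.  40.]
bolt0.0 [0.617 0.108 0.11 ] [123. 188.] [698. 186.]
tabtop0.5 [0.554 0.221 0.164] [320. 123.] [582.  21.]
bolt0.5 [0.617 0.119 0.151] [138. 143.] [696. 128.]
tabtop0.9 [0.553 0.239 0.148] [343. 153.] [580.  23.]
bolt0.9 [0.616 0.14  0.177] [169. 121.] [690.  74.]
tabtop1.2 [0.553 0.249 0.129] [354. 183.] [579.  36.]
bolt1.2 [0.615 0.166 0.191] [207. 117.] [684.  31.]
hinge [0.555 0.191 0.11 ] [273. 174.] [591. 112.]
grip_end [0.661 0.028 0.189] [-14.  84.] [791. 172.]
levtop [0.659 0.109 0.189] [ 96. 130.] [765.  84.]
nesttop [0.502 0.105 0.058] [192. 139.] [528. 265.]
```

```bash
cat >> h.py <<'E'
def fproj(f,p):
    K=np.array(f['camera_matrix']);q=R.from_rotvec(f['rvec']).as_matrix()@np.array(p)+np.array(f['tvec'])
    th=np.arctan2(np.hypot(q[0],q[1]),q[2]);u=q[:2]/np.hypot(q[0],q[1])*th
    return K[[0,1],[0,1]]*u+K[:2,2]
def asc(im,x0,x1,y0,y1,sx,sy):
    g=cv2.cvtColor(im,cv2.COLOR_RGB2GRAY)[y0:y1,x0:x1]
    g=cv2.resize(g,((x1-x0)//sx,(y1-y0)//sy),interpolation=cv2.INTER_AREA)
    for i,row in enumerate(g):print('%3d '%(y0+i*sy)+''.join(' .:-=+*#%@'[min(9,int(v)*10//240)] for v in row))
def fx(x,y,z,k=.029):
    return np.array([.502+x*np.cos(k)-y*np.sin(k),.1048+x*np.sin(k)+y*np.cos(k),z])
E
python3 - <<'E'
from h import *
w=np.load('wrist.npz')
for a in(0,.6,1.25):
    print(a,'tabtop',fproj(w,fx(.055,.085+.061*np.sin(a),.11+.061*np.cos(a))).round(),'bolt',fproj(w,fx(.115,.085-.085*np.cos(a),.11+.085*np.sin(a))).round())
print('hinge',fproj(w,fx(.055,.085,.11)))
T=r.get_obs()['tcp_pos'];print('tip',fproj(w,T-[0,0,.011]))
asc(w['pixels'],200,460,180,380,3,6)
E
```

```text
0 tabtop [316. 390.] bolt [404. 425.]
0.6 tabtop [316. 305.] bolt [423. 463.]
1.25 tabtop [316. 228.] bolt [455. 456.]
hinge [316.13215226 320.08875805]
tip [318.65490815 287.2975272 ]
180 ------------------==--==-=====================================-==---------------------
186 ---------------------=-=-=====================================-====-------------------
192 -------------------=------====================================--=---------------------
198 ----------------------======================================---=----------------------
204 -------------------=====---================================---------------------------
210 ----------------------====-=================================--------------------------
216 -----------------------==---=================================-------------------------
222 ------------==============================================-=--------------------------
228 ##%%%%%%%%%%%%%%%%%%%%%%%%%%%%%%%%%%%%%%%%%%%%%%%%%%%%%%%%%%%%################+-------
234 +*%@@@@@@@@@@@@@@@@@@@@@@@@@@@@@@@@@@@@@@@@@@@@@@@@@@@@@@@@@@@@@@@@@@%@@@%**%@*-------
240 -
[... 1379 characters left out ...]
.                    ::  ::            ...:::...=#*+**+::===**--------:
336 -*%*=.                                                  ......          .:-*+---------
342 ..      ....                                                .      ...      ..:-------
348                                                                                 ..:---
354                                                                                      .
360                                                                                       
366     ...                                                                               
372 ....                                                                        ..
```

The tab and bolt are still at 0 and the fingers are beyond the tab. I lift, return to the -y side, go lower, and push in small checked steps.

>>> {"name": "send_rows", "arguments": {
  "deltas": [
    [0,0,0,-0.2,0,0,0],
    [0,0,0,-0.4,0,0,0],
    [0,0,0,-0.45,0,0,0],
    [0,-0.2,0,-0.45,0,0,0],
    [0,-0.4,0.01,-0.45,0,0,0],
    [0,-0.42,0.01,-0.45,0,0,0],
    [0,-0.42,0.01,-0.3,0,0,0],
    [0,-0.42,0.01,-0.15,0,0,0],
    [0,-0.42,0.01,-0.075,0,0,0],
    [0,-0.42,0.01,-0.075,0,0,0]
  ]
}}

```text
clock: 10.8
tcp_pos: [0.5562, 0.1557, 0.1471]
orientation: [-2.189, -2.251, 0.007]
contact_force: [-0.2, -0.3, -1.2]
grip_width: -0.0005
```

Run:
```python
from h import *
o=r.get_obs();T=o['tcp_pos'];print(T,o['contact_force'])
c=grab('scene');w=grab('wrist')
print('tabtop',proj(c,fx(.055,.085,.171)),'hinge',proj(c,fx(.055,.085,.11)),'tip',proj(c,T-[0,0,.011]),proj(c,T+[0,.011,-.011]))
asc(c['pixels'],320,410,225,300,1,2)
print('wrist tabtop',fproj(w,fx(.055,.085,.171)),'tip',fproj(w,T-[0,0,.011]))
asc(w['pixels'],260,380,180,320,2,4)
```

```text
[0.5562231  0.15567211 0.14706358] [-0.19541099 -0.31964925 -1.21022101]
tabtop [[374.84419365 245.52782148]] hinge [[372.70436146 265.82470352]] tip [[358.95582759 252.38825   ]] [[363.33820013 254.03066642]]
225 :::::::::-----------------:::--=--::--::.........:-------==+*#%%%%%%%%%%%%%%%%%%%%%%%%%%%%
227 :::::::::----------------:..:----::::.::........:-------------==+*#%%%%%%%%%%%%%%%%%%%%%%%
229 :::::::::-----------------:..::::..............::-------------------==+*#%%%%%%%%%%%%%%%%%
231 :::::::::-------------------:................::---------------------------==+*#%%%%%%%%%%%
233 ::::::::::--------------------:.............:::--------------------------------===+*#%%%%%
235 ::::::::::-------------------------:......:------------------------------------------==++#
237 ::::::::::--------------------------......:=----------------------------------------------
239 :::::::::::-------------------------......:=-:--------------------------------------------
241 :::::::::::------------------------:......-=--=---------=++=------------------------------
243 :::::::::::--------------------
[... 4272 characters left out ...]
  -=:....-++=--------------=+++++=++++++=-:::::---
280      .      -=::::.-==================+++++=+==++++=----=---
284     ..      -=:::::------------------=+===+==++====----==---
288             :=:::::==-----:    --------------------::::--:::
292             :=:::::--::::::    :-----:......................
296             :-......:::::::    :::::::......................
300          ...        :::::::    :::::::       .::. ... ...:::
304          :=.       .:::::::    :::::::        :=-.   .......
308 .:::::::::-        .::::::.    :::::::.       .==........:::
312 =++++++==+-        .::::::.    :::::::.        -=-:.:..::---
316 +++++++++=.        :::::::.    :::::::.        :======+#%%%%
```

Run:
```python
from h import *
T=r.get_obs()['tcp_pos'];s=grab('side')
for d in(-.011,0,.011,.022):print(d,proj(s,T+[0,0,d])[0].round(1))
print('tabtop',proj(s,fx(.055,.085,.171)),'hinge',proj(s,fx(.055,.085,.11)))
g=s['pixels'][160:225,265:310].astype(int).mean(2)
for i,row in enumerate(g):print(160+i,''.join('%3d'%(v//3) for v in row[::1])) if i%2==0 else 0
```

```text
-0.011 [290. 202.]
0 [289.9 198.3]
0.011 [289.7 194.5]
0.022 [289.6 190.6]
tabtop [[286.34602683 181.35458547]] hinge [[287.2498258 202.0309007]]
160  19 18 15 11  9  8  7  7  5  7  5  6  6  5  4  6  6  4  6  7  6  6  6  6  5  5  5  5  6  5  7  5  6  6  6  6  5  8 16 23 21 15 13 14 13
162  14 14 13 14 16 20 18 12  7  5  4  4  7  5  5  6  7  5  6  5  5  6  7  5  4  6  6  4  6  6  6  7  6  6  5  6  8 14 23 27 23 15 13 16 15
164  12 13 14 14 18 26 32 30 23 14  7  7  6  6  4  6  6  5  5  4  6  7  6  6  7  5  5  5  4  5  6  5  6  6  7 10 12 14 14 12 10  9 10 13 12
166   8 11 16 17 17 22 30 34 32 26 17 10  5  7  6  6  6  7  6  3  4  6  7  6  8  6  6  5  4  6  5  6  5  7 11 13 13 10  8  7  5  5  6  7  7
168   7 10 12 14 10 10 12 16 18 18 20 19 17 16 10  8  7  6  7  6  5  6  7  8  6  6  5  6  7  7  6  9 13 14 14 11  9  7  6  5  5  5  4  4  6
170   7  7  6  8  6  5  5  6  8 14 21 27 28 26 22 16 11  7  7  8  6 10 11 11 10  8  6  5  6  4  8  8 10 11  7  5  7  6  5  6  6  6  8  6  7
172  10  8  6  6  5  5  6  5  5  6  9 13 17 18 19 17 13  8  6  5  7 10 14 15 13  7  6  7  6  6  6  5  7  6  7  7  
[... 2965 characters left out ...]

216  24 24 24 24 24 23 24 24 24 25 23 23 23 24 23 24 23 24 24 24 24 24 24 24 23 24 23 22 17 13 10 11 11 11 10 10 11 11 12 15 21 23 24 23 24
218  24 24 24 23 24 24 25 23 24 23 24 24 24 23 24 24 24 24 24 24 24 24 24 24 23 24 23 22 18 12 10 11 12 10 11 11 11 12 11 15 20 24 24 24 25
220  24 24 24 24 23 24 24 24 24 24 24 24 23 24 24 24 24 25 24 24 24 24 23 24 23 24 24 22 18 13 11 11 10 12 10 11 11 11 12 15 20 24 23 24 24
222  24 23 24 24 23 24 24 24 24 23 23 23 24 23 24 23 24 23 23 24 25 24 24 25 23 23 23 22 18 13 11 11 11 11 11 10 12 10 11 16 19 23 23 22 24
224  24 23 24 24 24 24 24 23 24 24 24 23 23 25 24 23 24 24 24 24 24 24 24 24 24 24 24 22 19 15 11 12 11 11 11 10 10 11 12 15 22 26 29 31 33
```

The fingertips (shut) sit about 11 mm behind the TCP, not ahead of it, so the first push passed over the tab's top. Same path again, 22 mm lower.

>>> {"name": "send_rows", "arguments": {
  "deltas": [
    [0,0.05,0,0.03,0,0,0],
    [0,0.13,0,0.055,0,0,0],
    [0,0.18,0,0.057,0,0,0],
    [0,0.22,0,0.062,0,0,0],
    [0,0.26,0,0.075,0,0,0],
    [0,0.295,0,0.09,0,0,0],
    [0,0.33,0.01,0.115,0,0,0],
    [0,0.36,0.01,0.14,0,0,0],
    [0,0.375,0.01,0.16,0,0,0],
    [0,0.39,0.01,0.18,0,0,0],
    [0,0.405,0.01,0.2,0,0,0],
    [0,0.415,0.01,0.215,0,0,0],
    [0,0.415,0.01,0.215,0,0,0]
  ]
}}

```text
clock: 12.03
tcp_pos: [0.5577, 0.219, 0.1169]
orientation: [-2.189, -2.253, 0.001]
contact_force: [0.4, -0.5, -0.2]
grip_width: 0.0004
```

Run:
```python
from h import *
o=r.get_obs();T=o['tcp_pos'];print(T,o['contact_force'])
c=grab('scene');w=grab('wrist')
for a in(0,.9,1.25):print(a,'bolt scene',proj(c,fx(.115,.085-.085*np.cos(a),.11+.085*np.sin(a)))[0],'tab wrist',fproj(w,fx(.055,.085+.061*np.sin(a),.11+.061*np.cos(a))))
asc(c['pixels'],310,410,220,300,1,2)
asc(w['pixels'],260,460,190,320,2,5)
```

```text
[0.55765829 0.21900008 0.11691782] [ 0.36684222 -0.52632753 -0.23609842]
0 bolt scene [327.29160505 269.45417887] tab wrist [307.05354868 422.33142589]
0.9 bolt scene [341.34457674 251.88758291] tab wrist [306.87851884 279.83821668]
1.25 bolt scene [352.66083314 250.84189152] tab wrist [307.90387172 238.42869465]
220 ::::::::::::::::::::::::::::::::--------------------==+*#%%%%%%+.......................:::::::::::+%
222 ::::::::::::::::::::::::::::::::--------------------------==+*##+:.................:.....::::.:::+%%
224 :::::::::::::::::::::::::::::::---------------------------------==-:.....................:..:::-*%%%
226 ::::::::::::::::::::::::::::::--------------------------------------:...................:...:=#%%%%%
228 :::::::::::::::::::::::::::::::-------------------------------------:.....................:+%%%%%%%%
230 ::::::::::::::::::::::::::::::::-----------------------------------:......................=%%%%%%%%%
232 ::::::::::::::::::::::::::::::::-----------------------------------:.....................:+#%%%%%%%%
234 :::::::::::::::::::::::::::::::::-------------
[... 5444 characters left out ...]
-=======:.... . .............-++++++++++%@@@@@@@@@@@@@@@@%+-----------
290 ++++++++++=++****===------:    :-:----:.... ........ .......=+++++++++%@@@@@@@@@@@@@@@@%=-----------
295 +++++++++++==--:::::------:    :::::::.     ..... ...........=+++++++#@@@@@@@@@@@@%%@%%#------------
300 ####**+++++-.      .:::::::    :::::::        ............. ..=++++++#@@@@@@@@@@@@@@@@%*------------
305 @@%%%*+++++.       .:::::::    :::::::.        ................=++++*%@@@@@@@@@@@@@@@@%=------------
310 %*++++++++-        .::::::.    :::::::.        .................=+++*@@@@@@@@@@%@%%%%%#-------------
315 ++++++++++.        :::::::.    ::::::::         ................:=++#%@@@%%@%@%%%%%%%%+-------------
```

The bolt now stands up (scene (346–356, 246–280)) and the tab end is at (397,262): about 1.05 rad. Pushing a bit further to the stop.

>>> {"name": "send_rows", "arguments": {
  "deltas": [
    [0,0.01,0,0.02,0,0,0],
    [0,0.02,0,0.04,0,0,0],
    [0,0.025,0,0.06,0,0,0],
    [0,0.025,0,0.06,0,0,0]
  ]
}}

```text
clock: 12.47
tcp_pos: [0.5584, 0.2205, 0.1126]
orientation: [2.191, 2.249, -0.002]
contact_force: [-12.5, -10.2, 35.2]
grip_width: -0.0002
```

Run:
```python
from h import *
o=r.get_obs();T=o['tcp_pos'];print(T,o['contact_force'])
c=grab('scene')
for a in(.9,1.0,1.1,1.25):print(a,'tab mid-x top',proj(c,fx(.055,.085+.061*np.sin(a),.11+.061*np.cos(a)))[0],'bolt',proj(c,fx(.115,.085-.085*np.cos(a),.11+.085*np.sin(a)))[0])
print('boltroot',proj(c,fx(.115,.085,.11)))
asc(c['pixels'],335,405,240,284,1,2)
```

```text
[0.55840416 0.22047126 0.11264179] [-12.50340944 -10.21365322  35.20466763]
0.9 tab mid-x top [394.02691019 260.32953277] bolt [341.34457674 251.88758291]
1.0 tab mid-x top [395.29934244 262.51677364] bolt [344.33975927 251.19243955]
1.1 tab mid-x top [396.33467095 264.73017125] bolt [347.5416298  250.81044622]
1.25 tab mid-x top [397.42230435 268.04634629] bolt [352.66083314 250.84189152]
boltroot [[361.74716135 282.22634291]]
240 ::::::::::---------------------------------::---::.............:------
242 :::::::::::--------------------------------:-----.............:-------
244 :::::::::::-------------------------------------:.............:-------
246 ::::::::::::---=+=+++------------------:-------::..........::---------
248 :::::::::::::-=+++**++---------------::::-==---:--::.......:----------
250 ::::::::::::::-====+++=--------------:..:-----::::::.......:----------
252 ::::::::::::::--====+++---------------:..::::.::.........:------------
254 ::-==:--::==========+++=---------------:................:-------------
256 :-==----:-===========+++-----------------::............::-------
[... 281 characters left out ...]
-......-=-=***+*###*=----
266 ==:................-====++==*###+--:--======---::..:-=+**++**##+=-----
268 -:::::::...........:=====++*%%#=.::::::==============+**+++*#*+-------
270 ===----::::........::====++*#*-.:::::::+#####******++++=======--------
272 =========--:........:-====++=:::::::::=######%%%%#%####+++*+=---------
274 ===========:.........:======-:--::::::-*####%%%%#%#####=-+##*---------
276 :-=======--:....::...:-=========-::::.=*###%%%#############*----------
278 ::-=====----:..-=-::-==========-::::..=###%%############%#+-----------
280 :-======--=======-:==========--::::..:=*#%%##############=------------
282 ========--===================-:::::..:-===+############*=-------------
```

Force 35 N up, so the catch is at its stop. Lifting off and moving over the lever grip.

>>> {"name": "send_rows", "arguments": {
  "deltas": [
    [0,0,0,-0.1,0,0,0],
    [0,0,0,-0.35,0,0,0],
    [0,0,0,-0.6,0,0,0],
    [0.3,0,0,-0.85,0,0,0],
    [0.55,-0.1,0.1,-0.95,0,0,0],
    [0.55,-0.3,0.3,-0.95,0,0,0],
    [0.55,-0.5,0.5,-0.95,0,0,0],
    [0.55,-0.7,0.6,-0.95,0,0,0],
    [0.55,-0.9,0.65,-0.95,0,0,0],
    [0.55,-1,0.65,-0.95,0,0,0],
    [0.55,-1,0.65,-0.95,0,0,0],
    [0.55,-1,0.65,-0.95,0,0,0]
  ]
}}

```text
clock: 13.52
tcp_pos: [0.659, 0.0749, 0.2506]
orientation: [-2.191, -2.25, 0.0]
contact_force: [-0.3, 1.0, -0.4]
grip_width: 0.047
```

Run:
```python
from h import *
o=r.get_obs();T=o['tcp_pos'];print(T,o['contact_force'],o['grip_width'],R.from_rotvec(o['orientation']).as_matrix().round(3))
w=grab('wrist','w8.png');s=grab('side')
print('grip proj wrist',[fproj(w,fx(.1567,y,.189)).round(1) for y in(0,-.045,-.081)],'side',[proj(s,fx(.1567,y,.189))[0].round(1) for y in(0,-.045,-.081)])
asc(w['pixels'],220,420,190,400,2,5)
```

```text
[0.65902483 0.07494903 0.25063569] [-0.28511233  0.97385581 -0.35764689] 0.04697651237168739 [[-0.027  1.    -0.001]
 [ 1.     0.027  0.   ]
 [ 0.    -0.001 -1.   ]]
grip proj wrist [array([318.5, 197.4]), array([318.5, 268.9]), array([318.6, 319.7])] side [array([338.3, 194.3]), array([342.6, 207.9]), array([346.1, 219.3])]
190 +++*****###%#%%#*==---===-----=+#*+=-------..-+++======---------------------------------------------
195 %%%%%%%%%%%%%%%%%%%%%%%%%%%%%%%%%%%%#*=---:   ...  .    --------------------------------------------
200 %%%%%%%%%%%%%%%%%%%%%%%%%%%%%%%%%%%%%%%%#+-      ..     --------------------------------------------
205 %%%%%%%%%%%%%%%%%%%%%%%%%%%%%%%%%%%%%%%%%%=     . .     --------------------------------------------
210 ##########################################*.      .     --------------------------------------------
215 -------------------------------------------      . .    --------------------------------------------
220 -------------------------------------------       ..    --------------------------------------------
225 ----------------------------------
[... 2918 characters left out ...]
     :--------------------------------------+%%%%%%%%%+:::-+%%%%%%%%+                   
370                 .----------------------------------------+%%%%%%%%%%%%%%%%%%%%%*-.                  
375                 :------------------------------------------+#%%%%%%%%%%%%%%#*+---:                  
380                :----------------------------------------------=++******++=--------.                 
385                :------------------------------------------------------------------:                 
390                .:----------------------------------------------------------------:.                 
395                 .----------------------------------------------------------------.
```

The bar sits at columns 306–332, centred between the fingers. Descending and closing.

>>> {"name": "send_rows", "arguments": {
  "deltas": [
    [0.55,-0.05,0,0.1,0,0,0],
    [0.55,-0.07,0.005,0.3,0,0,0],
    [0.55,-0.07,0.005,0.5,0,0,0],
    [0.55,-0.07,0.005,0.6,0,0,0],
    [0.55,-0.07,0.005,0.611,0,0,0],
    [0.4,-0.07,0.005,0.611,0,0,0],
    [0.2,-0.07,0.005,0.611,0,0,0],
    [0.1,-0.07,0.005,0.611,0,0,0],
    [0.1,-0.07,0.005,0.611,0,0,0],
    [0.1,-0.07,0.005,0.611,0,0,0],
    [0.1,-0.07,0.005,0.611,0,0,0]
  ],
  "squeeze": 40
}}

```text
clock: 14.53
tcp_pos: [0.6607, 0.0662, 0.1611]
orientation: [-2.189, -2.253, -0.003]
contact_force: [-4.3, 2.2, 6.2]
grip_width: 0.0145
```

Run:
```python
from h import *
o=r.get_obs();T=o['tcp_pos'];print(T,o['contact_force'],o['grip_width'])
M=R.from_rotvec(o['orientation']).as_matrix()
g0=fx(.1567,-.045,.1892)
for q in(.1,.2,.3,.4,.5,.6,.7,.75):
    a=.3-q;g=fx(.105+.175*np.sin(a),-.045,.022+.175*np.cos(a));print(q,(M.T@(g-g0)/.15).round(3))
```

```text
[0.66074707 0.06619718 0.16111454] [-4.30243773  2.19994073  6.17582713] 0.014487240170732588
0.1 [ 0.    -0.113 -0.029]
0.2 [ 0.    -0.228 -0.047]
0.3 [ 0.    -0.345 -0.053]
0.4 [ 0.    -0.461 -0.047]
0.5 [ 0.    -0.576 -0.03 ]
0.6 [ 0.    -0.689 -0.001]
0.7 [-0.    -0.799  0.039]
0.75 [-0.    -0.852  0.063]
```

>>> {"name": "send_rows", "arguments": {
  "deltas": [
    [0.1,0,-0.03,-0.01,0,0,0],
    [0.1,0,-0.07,-0.019,0,0,0],
    [0.1,0,-0.113,-0.029,0,0,0],
    [0.1,0,-0.17,-0.04,0,0,0],
    [0.1,0,-0.228,-0.047,0,0,0],
    [0.1,0,-0.287,-0.051,0,0,0],
    [0.1,0,-0.345,-0.053,0,0,0],
    [0.1,0,-0.403,-0.051,0,0,0],
    [0.1,0,-0.461,-0.047,0,0,0],
    [0.1,0,-0.519,-0.04,0,0,0],
    [0.1,0,-0.576,-0.03,0,0,0],
    [0.1,0,-0.61,-0.022,0,0,0],
    [0.1,0,-0.65,-0.012,0,0,0],
    [0.1,0,-0.689,-0.001,0,0,0],
    [0.1,0,-0.689,-0.001,0,0,0]
  ],
  "squeeze": 60
}}

```text
clock: 15.78
tcp_pos: [0.5601, 0.0634, 0.1624]
orientation: [2.186, 2.25, 0.013]
contact_force: [3.2, 3.6, 7.2]
grip_width: 0.0139
```

Run:
```python
from h import *
o=r.get_obs();print(o['tcp_pos'],o['contact_force'],o['grip_width'],o['clock'])
```

```text
[0.56014362 0.0634298  0.16237721] [3.23484601 3.62905931 7.1679215 ] 0.013887782908436605 15.7833
```

>>> {"name": "send_rows", "arguments": {
  "deltas": [
    [0.1,0,-0.03,0.01,0,0,0],
    [0.1,0,-0.06,0.021,0,0,0],
    [0.1,0,-0.09,0.032,0,0,0],
    [0.1,0,-0.115,0.042,0,0,0],
    [0.1,0,-0.125,0.046,0,0,0],
    [0.1,0,-0.13,0.048,0,0,0],
    [0.1,0,-0.13,0.048,0,0,0],
    [0.1,0,-0.13,0.048,0,0,0],
    [0.1,0,-0.13,0.048,0,0,0],
    [0.1,0,-0.13,0.048,0,0,0]
  ]
}}

```text
clock: 16.62
tcp_pos: [0.5431, 0.063, 0.1559]
orientation: [2.185, 2.248, 0.017]
contact_force: [4.7, 3.8, 7.8]
grip_width: 0.0144
```

Run:
```python
from h import *
o=r.get_obs();T=o['tcp_pos'];print(T,o['contact_force'],o['grip_width'])
w=grab('wrist');s=grab('side');c=grab('scene')
a=cv2.resize(w['pixels'][:,:,::-1][60:360,170:470],None,fx=1.33,fy=1.33)
b=cv2.resize(s['pixels'][:,:,::-1][165:290,235:350],(399,399),interpolation=cv2.INTER_CUBIC)
cv2.imwrite('pics/w9.png',np.hstack([a,b]))
```

```text
[0.54308273 0.0630252  0.15585965] [4.65702677 3.78518848 7.75452114] 0.014354272665157741
```

View pics/w9.png

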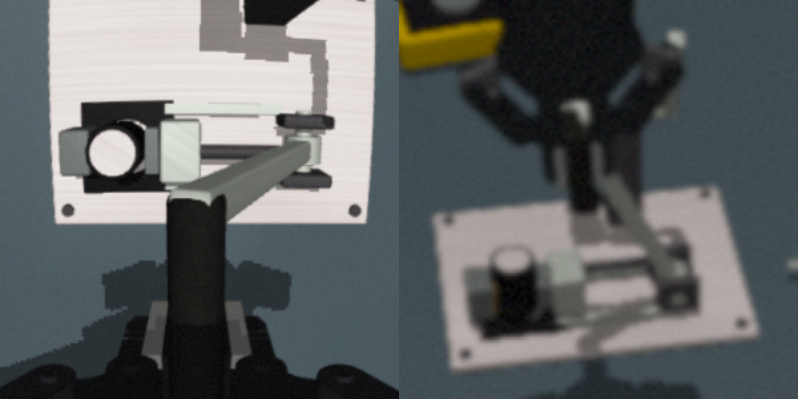

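The jaw meets the upright can at wrist crop (112,152), and the lever leans to the nest with its bar between the fingers. TCP travel suggests about 0.68 rad, so I pull a few mm more onto the stop.

>>> {"name": "send_rows", "arguments": {
  "deltas": [
    [0.1,0,-0.015,0.006,0,0,0],
    [0.1,0,-0.03,0.012,0,0,0],
    [0.1,0,-0.03,0.012,0,0,0],
    [0.1,0,-0.03,0.012,0,0,0],
    [0.1,0,-0.03,0.012,0,0,0],
    [0.1,0,-0.03,0.012,0,0,0]
  ]
}}

```text
clock: 17.27
tcp_pos: [0.5397, 0.0628, 0.1549]
orientation: [2.184, 2.247, 0.02]
contact_force: [6.7, 2.5, 12.0]
grip_width: 0.0139
```

Run:
```python
from h import *
o=r.get_obs();print(o['tcp_pos'],o['contact_force'],o['grip_width'])
w=grab('wrist')
for q in(.5,.6,.65,.7):
    a=.3-q;print(q,[fproj(w,fx(.105+.175*np.sin(a),y,.022+.175*np.cos(a))).round(1) for y in(0,-.015)])
g=cv2.cvtColor(w['pixels'],cv2.COLOR_RGB2GRAY)
for v in(212,225,240):
    d=np.where(g[v,270:380]<60)[0]+270;print(v,d.min(),d.max(),d.mean())
for x in(.03,.0): print(fproj(w,fx(x,0,.05)))
asc(w['pixels'],210,410,130,250,2,5)
```

```text
[0.53972387 0.06281994 0.15493126] [ 6.71981591  2.50252215 11.96524163] 0.013909686056797765
0.5 [array([420.9, 224. ]), array([417.5, 266.4])]
0.6 [array([369.1, 220.9]), array([367.4, 262.8])]
0.65 [array([343.9, 219. ]), array([343.1, 260.4])]
0.7 [array([319.9, 216.9]), array([319.8, 257.6])]
212 296 339 316.4102564102564
225 296 339 317.5
240 296 339 317.5
[305.89772129 175.10277537]
[263.31847666 175.60452059]
130 %@@@@@@@@@@@@@@@@@@@@@@@@@@@@@@@@@@@@@@@@@@@@@@@@@@@@@@@@@@@@@@@@@@@@@@@@@@@@@@@@@@@@@@@@@@@@@@@@@@#
135 #@@@@@@@@@@@+=====-----------::-:::::::::::-++*%@@@@@@@@@@@@@@@@@@@@@@@@@@@@@@@@@@@@@@@@@@@@@@@@@@@*
140 #@@@@@@@@@@%-..............................-%@@@@@@@@@@@@@@@@@@@@@@@@@@@@@@@@@@@@@@@@@@@@@@@@%%%@%%+
145 #@@@@@@@@@@@=..............................::--+########%%%%%##################%%%%%%#-:.:------==--
150 *@@@@@@@@@@@=..........  .. ....-++=:....:+##############%@@@@@@@@@@@@@@@@@@@@@@@@@@@#...::::::::---
155 *@@@##*+==-----:....:-=++==-:.     -+====-#@@@@@@@@%%@@@#%@@@@@@@@@@@@@@@@@@@@@@@@@@@#++====-:------
160 +@@%=+++++++++=:.:*%@@@@@@@@@%+:.   :++++=#@@
[... 1140 characters left out ...]
@@@@@@@@@@@@*     ...............  -=====+*%%%@@%%%%%%%%%%%%%@%@@@@@@@
220 -=%@@*++*%@@@@@@@@@@@@@@@@@@@@@@@@@@@@@@@@*     ..............   -=+*#%@@%@@%%@%%%%%%%%%%%%%%%@%@@@@
225 --*#######################################+.    .............   .=*###################**#*****##*###
230 -------------------------------------------     ..............  .-----------------------------------
235 -------------------------------------------     .............   .-----------------------------------
240 -------------------------------------------     .............   .-----------------------------------
245 -------------------------------------------      ............   .-----------------------------------
```

The bar centre is at column 317.5, which matches 0.70 rad, and the stop is carrying load. Handing in.

Run:
```python
from h import *
o=r.get_obs();print(o['tcp_pos'],o['contact_force'],o['grip_width'],o['clock'])
print(r.hand_in())
```

```text
[0.53974579 0.06281823 0.1549262 ] [ 7.10232174  2.90266278 12.28605718] 0.01373149123596131 17.3167
the job is handed in; nothing more can be done
None
```

I loaded the 30 mm can upright in the nest and let go. I then flipped the catch over to its stop and pulled the lever to its stop. I handed in at 17.3 s with the gripper still closed on the side grip.

**Last checks**
- **Lever:** the bar's position in the wrist image matches about 0.70 rad. The wrist force is about 7 N along x and 12 N upwards. The fingers are closed on the bar at 14 mm.
- **Can:** it stands upright in the nest between the contact block and the jaw. Its image position read about 3.7 mm towards the contact block. The hole allows only 2 mm of play, so I put the rest down to calibration error.
- **Catch:** the push ended at about 35 N against its stop, and the bolt then showed raised. I did not measure its angle again after pulling the lever.
- **Jaw force:** not measured directly. The jaw looks closed on the can.

**What went wrong or disagreed**
- **First push on the catch:** it missed. The shut fingertips sit about 11 mm behind the TCP, where the description says 11 mm ahead, so they passed over the tab. I pushed again 22 mm lower and that worked.
- **Gripper reading on the can:** 28 mm instead of 30 mm. The can's order in the tray and its apparent size in the pictures still identified it as the middle one.

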